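# Route the transfer line to the blue outlet

### The job

Get the wine transfer line ready: with a fingertip, push the red diverter pointer round until it points straight at the blue outlet, and only then push the black shut-off lever fully open, to its stop, so that it lies along the pipe. The pointer only sits on its stem, so do not lift it, and leave all the loose things around the valves where they stand.

Things in the scene. Friction and masses are not known exactly. Their poses are not given: they have to be found in the camera images.
- skid: transfer skid, fixed to the bench: metal plate 300 (x) by 520 (y) by 12 mm thick with shut-off valve, feed pipe and four-way diverter. Origin on the bench under its centre; x points away from the robot, y from the shut-off valve to the diverter. Diverter axis at y +130 mm, shut-off axis at y -130 mm (x 0). Pipes rise to 37 mm above the bench at most, their union to 44, the brass valve body to 48.
- pointer (a joint): angle of the diverter's pointer about the vertical, rad, counter-clockwise from above positive, 0 along the skid's +x, range -1.5 to 1.5. Starts within -0.3 to 0.3, between outlets. Turns stiffly (0.12 N m, about 2 N at the arm) and stays where left. It sits loosely on its stem (weight and friction 2.5 N together) and slides up if lifted.
- pointer_hub (a point): the pointer's axis, 67 mm above the bench, half-way up its arm; x along the arm to the tip, z up. The red hub is 42 mm across.
- pointer_tip (a point): white tip of the pointer, 95 mm from its axis, 67 mm above the bench. The red arm from hub to tip is 14 mm wide and spans 56 to 78 mm above the bench; push it sideways on either flank, best 60 to 75 mm from the axis, where everything beneath is lower than 41 mm.
- outlet_blue: outlet with the blue round coupling, 36 mm across, 28 mm tall, fixed on the plate (top 40 mm above the bench), 115 mm from the pointer's axis. Origin at the centre of its underside. The four outlets (blue, yellow, green, white) stand at -1.2, -0.55, 0.55 and 1.2 rad of the pointer's angle, in an order that varies.
- shutoff (a joint): angle of the shut-off lever, rad, growing counter-clockwise from above: 0 shut (across the pipe, pointing along the skid's -x to the robot), pi/2 fully open at its stop (along the pipe, pointing along the skid's -y, away from the diverter). Starts within 0 to 0.3. Turns stiffly (0.2 N m, about 3 N at the grip) and stays where left.
- shutoff_hub (a point): the shut-off lever's axis, 68 mm above the bench; -x of this frame points along the lever to its end.
- shutoff_end (a point): end of the shut-off lever, 110 mm from its axis, 68 mm above the bench. The black grip, 48 to 110 mm from the axis, is 20 mm wide and spans 57 to 79 mm above the bench; to open, push it on the flank that faces the diverter. Beneath it is only the plate, and at the open end the feed pipe.
- vial: bystander: small amber vial with a black cap, 28 mm across, 70 mm tall, loose on the metal plate; origin at the middle of its underside.
- beaker: bystander: clear beaker, 72 mm across, 85 mm tall, loose on the metal plate; origin at the middle of its underside.
- jar: bystander: white jar with a black cap, 52 mm across, 65 mm tall, loose on the metal plate; origin at the middle of its underside.
- sample_bottle: bystander: green glass sample bottle, 64 mm across, 160 mm tall, loose on the bench; origin at the middle of its underside.
- keg_lid: bystander: red screw lid of a keg, lying flat, 115 mm across, 42 mm tall, loose on the bench; origin at the middle of its underside.
- bung: bystander: brown-red rubber bung, 38 mm across, 34 mm tall, loose on the metal plate; origin at the middle of its underside.
- wrench: bystander: wrench lying flat, 170 mm long, loose on the bench; origin near its middle.

How it is judged (in metres and radians):
On the way, in this order (a step that is already met when the one before it is completed fails the run):
1. the pointer points at the blue outlet, with the shut-off lever still not open (y of outlet_blue in the frame of pointer_hub between -0.013 and 0.013 m and x of outlet_blue in the frame of pointer_hub above 0.09 m and value of joint shutoff below 0.6 rad), for 0.2 s.
2. the shut-off lever is fully open, the pointer still at the blue outlet (y of outlet_blue in the frame of pointer_hub between -0.013 and 0.013 m and x of outlet_blue in the frame of pointer_hub above 0.09 m and value of joint shutoff above 1.45 rad), for 0.2 s.
At the end, for the whole second after the job is handed in: The pointer's line passes within 13 mm of the centre of the blue outlet (about 6.5 degrees), the shut-off lever is within 0.12 rad (7 degrees) of its open stop, the pointer is seated on its stem (tip no more than 3 mm up), and both are at rest (all of step 2 and height (world z) of pointer_tip below 0.07 m and velocity of joint pointer between -0.05 and 0.05 rad/s and velocity of joint shutoff between -0.05 and 0.05 rad/s); the robot touches nothing.
It fails at once if the pointer is lifted more than 8 mm on its stem (height (world z) of pointer_tip above 0.075 m).
It fails at once if the shut-off lever is opened (beyond 0.6 rad) while the pointer is not at the blue outlet (value of joint shutoff above 0.6 rad and not (y of outlet_blue in the frame of pointer_hub between -0.013 and 0.013 m and x of outlet_blue in the frame of pointer_hub above 0.09 m)).
It fails at once if a loose bystander is moved more than 15 mm, lifted or knocked over (distance of any of vial, beaker, jar, sample_bottle, keg_lid, bung, wrench from where it was at the start of the episode above 0.015 m or angle between any of vial, beaker, jar, sample_bottle, keg_lid, bung's own z axis and vertical above 0.5 rad).
It also fails if it takes over 51 s, if anything falls off the work surface, if the arm or the gripper's body presses on something with over 40 N, if the wrist force passes 120 N, or if a joint passes its speed limit or range.

### The arm

A 6-joint arm with a two-finger parallel gripper is mounted at the origin on the work surface. World frame = base frame: x ahead of the robot, y to its left, z up, the work surface at z = 0. Lengths are in mm, angles in rad, forces in N, time in s.
With the tool pointing down it reaches from about 400 to 925 mm from the base axis. Payload 12.5 kg.
Tool frame: the origin (TCP) lies on the centre line of the jaws, within the pads' length; the fingertips stand finger_overhang ahead of it and the grasp point (between the pads) lies 2 mm behind it (finger_overhang is the distance from the TCP to the fingertips, in mm); z points along the fingers, y is the direction in which the jaws open and shut (so a half turn about z gives the same grasp; the last joint's range is limited). The gripper opens to 95 mm and grips with 3 to 60 N. Pads are 20 mm wide; open, the fingers measure 119 mm over their backs; the gripper's body (75 mm by 180 mm) begins 59 mm behind the grasp point.
Start: joints at [1.04, 0.491, 1.559, -0, 1.092, -0.106], TCP at [257.573, 569.478, 197.161] pointing down, gripper open.
Joint ranges: [-3.1, 3.1], [-0.84, 2.19], [0.05, 2.79], [-1.13, 4.28], [0.06, 2.93], [-2.69, 2.69]. Speed limits (rad/s): [2.22, 2.22, 2.79, 3.14, 3.14, 3.14].

### API

Orientations are given as a unit quaternion [x, y, z, w].
In Python, from workcell import * gives the robot as it stands.
- The arm moves only by the tool step_arm, never from a script. Its argument "moves" is a list of rows, each an object with "claw": the closure, from 0 (fully open) to 1 (shut); "xyz": the shift along the world's x, y, z in units of 60 mm (1.0 is 60 mm), a list of three; "roll": the turn about the world's z in rad. In form: [{"claw": claw, "xyz": [tx, ty, tz], "roll": roll}, ...]. A call has 1 to 5 rows; each row shifts and turns the commanded pose from where the row before left it; what a row does not reach is not made up. A row lasts 1/8 s, in which the tool goes at most 62.5 mm and 10.7 degrees, less where a joint would pass 70% of its speed; a pose out of reach is approached as far as the arm can. A call is refused whole if a number of a shift passes 1 or a number of a turn 0.188, either way. A call with a gripper value outside its range is refused whole. The fingers move at their own pace and stop on an object; the grip force is fixed at half the most. Time passes only in rows, so rows that do not move let the fingers close. It gives the time, the measured TCP pose, the force and the opening at its end, in the units of the state.
- get_obs(): the state, without advancing time (a new reading comes with each control period).
- grab_frame(name): name is "scene" or "top"; returns the picture (400x640x3 uint8, red, green, blue); there is no depth.
- camera_model(name): a dict with "fx", "fy", "cx", "cy" (pixels), "D" ([k1, k2, p1, p2, k3] as OpenCV has them; the pictures are not rectified), "R" (3x3) and "t" (3): a world point X has camera coordinates R X + t. Camera axes: x right, y down, z forward; pixel columns grow to the right and rows downward; lengths in mm; the calibration is good to about 2 mm. A picture is of the moment at which its call begins. camera_model takes no time and is no camera call.
- finish_job(): hands the job in, once; it reports no verdict.
Trained networks look in the newest picture that a camera, given by its name, has taken for a name from the list of things; names that differ only in an ending like _2 or _b are one class to them, and where a whole thing is asked for, a point or a joint stands for the part that bears it (a point fixed in the world has none). Each returns a list of dicts, best first, with "confidence" (0 to 1); they miss things now and then, are a little off and sometimes report something else, mostly with a low value. They report only what shows in the picture. A call takes as long as a camera call.
- silhouettes(label, camera): "pixels" (400x640 bool, what is visible of it) and "extent" ([centre column, centre row, width, height] in pixels, round what is visible of it).
The state is a dict: "time_s": time; "joints": joint angles; "qvel": joint speeds; "joint_efforts": joint torques, N m; "eef_pos": TCP position; "eef_rot": TCP orientation; "contact_force": force on the tool from outside, world axes, zero at the start; "ft_torque": the same for the moment, N m; "width": finger opening in mm.
Only numpy, scipy, OpenCV 4.12 (cv2) and the standard library are available. Lean on these libraries where they do the work, as an engineer would, in place of code of your own. Each camera call takes 0.05 s, during which the arm holds its last target. There are 200 camera calls.

## Working session

There is one attempt and no reset: what is moved stays moved. The work goes in short steps, Python scripts to look and compute and a tool call to move; the robot and the scene stay as the last step left them, time stands still between calls to the robot, and variables do not carry over. Pictures are saved under pics/ and viewed, on a budget of 10 in all, crops included, one or two more only if the job needs it, and the job is handed in when it is done.

Besides the shell and the picture viewer there is one more tool, called after "Call:" as name([rows], argument=value, ...), one row to a line, values as JSON. step_arm: Moves the arm, as the interface text tells. Its arguments: {"type":"object","properties":{"moves":{"type":"array","items":{"type":"object","properties":{"claw":{"type":"number"},"xyz":{"type":"array","items":{"type":"number"}},"roll":{"type":"number"}}}}},"required":["moves"]}

```bash
mkdir -p pics
cat > h.py <<'E'
from workcell import *
import numpy as np, cv2
def ray(cam,uv,z):
    m=camera_model(cam);K=np.array([[m['fx'],0,m['cx']],[0,m['fy'],m['cy']],[0,0,1]])
    p=cv2.undistortPoints(np.array(uv,float).reshape(-1,1,2),K,np.array(m['D'])).reshape(-1,2)
    R=np.array(m['R']);t=np.array(m['t']);C=-R.T@t
    d=np.c_[p,np.ones(len(p))]@R
    return C+d*((z-C[2])/d[:,2])[:,None]
def proj(cam,X):
    m=camera_model(cam);K=np.array([[m['fx'],0,m['cx']],[0,m['fy'],m['cy']],[0,0,1]])
    return cv2.projectPoints(np.array(X,float).reshape(-1,1,3),cv2.Rodrigues(np.array(m['R']))[0],np.array(m['t']),K,np.array(m['D']))[0].reshape(-1,2)
def cen(p): 
    y,x=np.nonzero(p); return [x.mean(),y.mean()]
E
python3 - <<'E'
from h import *
o=get_obs();print({k:np.round(v,3) for k,v in o.items()})
Z=dict(skid=12,pointer=67,pointer_tip=67,outlet_blue=40,shutoff=68,vial=70,beaker=85,jar=65,sample_bottle=160,keg_lid=42,bung=46,wrench=8)
for c in ['top','scene']:
    f=grab_frame(c);cv2.imwrite(f'pics/{c}0.png',f[:,:,::-1])
    m=camera_model(c);print(c,'C',-np.array(m['R']).T@np.array(m['t']))
    if c=='scene':continue
    for n,z in Z.items():
        for r in silhouettes(n,c)[:2]:
            u=cen(r['pixels']);print(c,n,round(r['confidence'],2),np.round(r['extent']),np.round(u),np.round(ray(c,u,z)[0]))
E
```

```text
{'time_s': np.float64(0.0), 'joints': array([ 1.04 ,  0.492,  1.559,  0.   ,  1.092, -0.106]), 'qvel': array([ 0.   ,  0.001,  0.001, -0.001,  0.001, -0.   ]), 'joint_efforts': array([-2.0000e-03, -6.1265e+01, -2.5818e+01,  6.9000e-02,  4.8000e-02,
       -0.0000e+00]), 'eef_pos': array([257.411, 569.222, 196.56 ]), 'eef_rot': array([ 0.211,  0.978, -0.001, -0.   ]), 'contact_force': array([0.463, 1.08 , 0.086]), 'ft_torque': array([-0.018,  0.056,  0.049]), 'width': np.float64(95.471)}
top C [ 424.16922228   31.73004223 1021.42729405]
top skid 0.79 [312. 208. 240. 154.] [313. 211.] [535.  52.  12.]
top pointer 0.92 [257. 181.  18.  47.] [256. 184.] [593. 180.  67.]
top pointer_tip 0.93 [253. 178.  17.  53.] [256. 182.] [596. 179.  67.]
top pointer_tip 0.39 [312. 206. 240. 150.] [314. 210.] [529.  50.  67.]
top outlet_blue 0.51 [242. 151.  14.  16.] [241. 152.] [675. 219.  40.]
top outlet_blue 0.18 [311. 208. 238. 157.] [313. 210.] [532.  52.  40.]
top shutoff 0.84 [371. 231.  12.  48.] [370. 234.] [473. -72.  68.]
top vial 0.68 [245. 234.  19.  14.] [246. 233.] [482. 203.  70.]
top vial 0.35 [241. 154.  11.  18.] [241. 152.] [667. 213.  70.]
top beaker 0.84 [351. 157.  32.  34.] [349. 157.] [644. -32.  85.]
top jar 0.72 [407. 169.  25.  24.] [408. 169.] [ 618. -166.   65.]
top sample_bottle 0.64 [330. 119.  28.  45.] [328. 119.] [710.  14. 160.]
top keg_lid 0.61 [164. 220.  49.  48.] [164. 220.] [519. 400.  42.]
top bung 0.49 [301. 249.  14.  13.] [301. 247.] [450.  82.  46.]
top wrench 0.61 [443. 236.  18.  68.] [442. 232.] [ 477. -251.    8.]
scene C [1124.71917792  610.91851189  856.22089065]
```

```bash
ls .
```

```text
h.py
pics
```

Run:
```python
import cv2
f=cv2.imread('pics/top0.png')[110:300,170:460]
cv2.imwrite('pics/topc.png',cv2.resize(f,(797,522),interpolation=cv2.INTER_CUBIC))
```

```text
(no output)
```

View pics/topc.png

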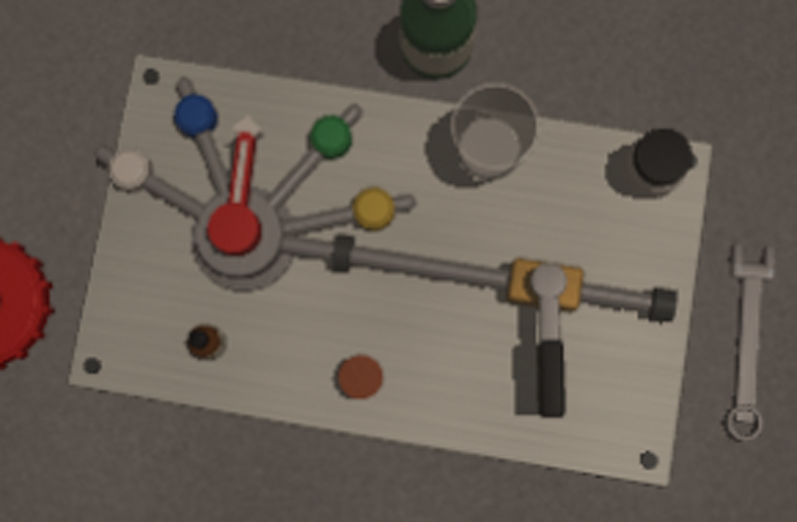

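View pics/scene0.png

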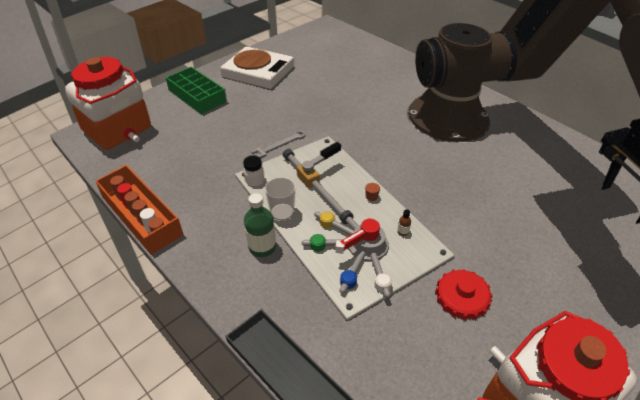

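The top crop shows the pointer from hub (234,227) to tip (247,127), with the blue outlet at (196,115) on its left. The lever runs from (548,280) to (551,415). The vial, bung, beaker and jar are clear of both sweeps. Next I'll fit the skid pose.

Run:
```python
from h import *
s=290/797
px=lambda L:np.array(L,float)*s+[170-.0,110]
c=ray('top',px([(137,55),(711,145),(668,485),(68,384)]),12)[:,:2]
loc=np.array([(150,260),(150,-260),(-150,-260),(-150,260)],float)
print('corners',c.round())
m=c.mean(0);H=(loc).T@(c-m);th=np.arctan2(H[0,1]-H[1,0],H[0,0]+H[1,1])
R=np.array([[np.cos(th),-np.sin(th)],[np.sin(th),np.cos(th)]])
print('skid',m,th,'res',(loc@R.T+m-c).round(1))
hub=m+R@[0,130];so=m+R@[0,-130];print('hub',hub,'so',so)
print('hub meas',ray('top',px([(234,227)]),80),'tip',ray('top',px([(247,127)]),72),'so hub',ray('top',px([(548,280)]),80),'end',ray('top',px([(551,413)]),79))
cols=dict(blue=(196,115),green=(331,136),yellow=(374,208),white=(130,170))
for n,p in cols.items():
    X=ray('top',px([p]),40)[0,:2];d=X-hub;print(n,X.round(),np.hypot(*d).round(),(np.arctan2(d[1],d[0])-th).round(3))
t=ray('top',px([(247,127)]),72)[0,:2]-hub;print('pointer',np.arctan2(t[1],t[0])-th,np.hypot(*t))
e=so-ray('top',px([(551,413)]),79)[0,:2];print('lever',np.arctan2(e[1],e[0])-th,np.hypot(*e))
```

```text
corners [[ 740.  278.]
 [ 643. -228.]
 [ 353. -174.]
 [ 449.  335.]]
skid [546.27536523  52.72641355] -0.18744328060090748 res [[ 2.1  2.2]
 [ 1.9 -2.7]
 [-2.7 -0.9]
 [-1.3  1.5]]
hub [570.50054948 180.4493185 ] so [522.05018098 -74.99649139]
hub meas [[571.02848639 179.69756683  80.        ]] tip [[655.99606454 170.07050377  72.        ]] so hub [[521.523465   -72.57723711  80.        ]] end [[416.16641002 -70.72726746  79.        ]]
blue [676. 219.] 112.0 0.538
green [654. 103.] 114.0 -0.564
yellow [590.  67.] 115.0 -1.209
white [629. 276.] 112.0 1.207
pointer 0.0666383860234293 86.12318439794083
lever 0.1471452003395394 105.96980336392235
```

Call:
step_arm([
  {"claw": 1, "xyz": [0.5, -0.7, 0], "roll": 0.06},
  {"claw": 1, "xyz": [0.5, -0.7, 0], "roll": 0.06},
  {"claw": 1, "xyz": [0.6, -0.7, 0], "roll": 0.06},
  {"claw": 1, "xyz": [0.6, -0.7, 0], "roll": 0.06},
  {"claw": 1, "xyz": [0.6, -0.7, 0], "roll": 0.06},
])

```text
time_s: 1.32
eef_pos: [426.6, 358.1, 197.4]
eef_rot: [0.061, 0.998, 0.0, 0.0]
contact_force: [0.2, -0.6, -0.3]
width: 50.7
```

Run:
```python
from h import *
o=get_obs();p=o['eef_pos'];q=o['eef_rot'];print(p,q,o['width'],2*np.arctan2(q[1],q[0])-np.pi/2)
print('keg base',ray('scene',[(490,395)],0),ray('scene',[(585,345)],230))
f=grab_frame('scene');
print(proj('scene',[p,p-[0,0,20],p+[0,0,60],[*p[:2],0]]))
u=proj('scene',[p])[0].astype(int)
c=f[max(0,u[1]-70):u[1]+70,max(0,u[0]-100):u[0]+100];cv2.imwrite('pics/s1.png',cv2.resize(c[:,:,::-1],None,fx=4,fy=4));print(max(0,u[0]-100),max(0,u[1]-70))
```

```text
[426.59662949 358.08006135 197.38511308] [6.12951351e-02 9.98119642e-01 2.07762057e-04 2.08332268e-04] 50.71252241480356 1.4481291572660417
keg base [[663.05762129 579.42765296   0.        ]] [[621.26310979 651.12518652 230.        ]]
[[487.53887918 196.47648077]
 [485.13282824 203.50351358]
 [495.12385162 174.11085499]
 [466.17573073 257.80481763]]
387 126
```

View pics/s1.png

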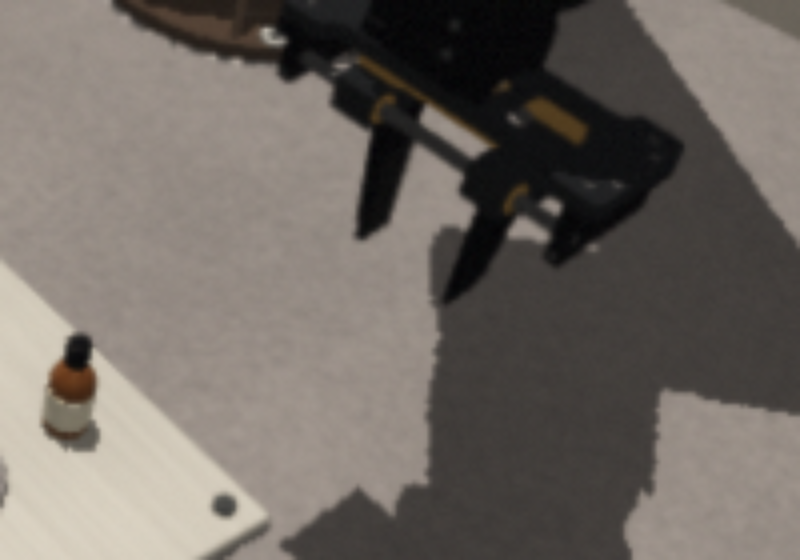

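Call:
step_arm([
  {"claw": 1, "xyz": [0.68, -0.72, 0], "roll": 0},
  {"claw": 1, "xyz": [0.68, -0.72, 0], "roll": 0},
  {"claw": 1, "xyz": [0.68, -0.72, 0], "roll": 0},
  {"claw": 1, "xyz": [0.68, -0.72, 0], "roll": 0},
  {"claw": 1, "xyz": [0.68, -0.72, 0], "roll": 0},
])

```text
time_s: 2.0
eef_pos: [630.8, 141.9, 197.3]
eef_rot: [0.062, 0.998, 0.0, 0.0]
contact_force: [-0.3, 0.6, 0.2]
width: 0.9
```

Call:
step_arm([
  {"claw": 1, "xyz": [0, 0, -0.8], "roll": 0},
  {"claw": 1, "xyz": [0, 0, -0.6], "roll": 0},
  {"claw": 1, "xyz": [0, 0, -0.2], "roll": 0},
  {"claw": 1, "xyz": [0, 0, 0], "roll": 0},
])

```text
time_s: 2.5
eef_pos: [629.6, 143.7, 101.3]
eef_rot: [0.062, 0.998, 0.0, -0.0]
contact_force: [-0.2, 0.4, 0.1]
width: 0.3
```

Run:
```python
from h import *
o=get_obs();p=o['eef_pos'];print(p)
f=grab_frame('scene');u=proj('scene',[p])[0];print(u)
u=u.astype(int);x,y=u[0]-75,u[1]-60;print(x,y)
cv2.imwrite('pics/s2.png',cv2.resize(f[y:y+110,x:x+150,::-1],None,fx=5,fy=5))
```

```text
[629.61788675 143.68194908 101.26099172]
[338.33562487 223.56042448]
263 163
```

View pics/s2.png

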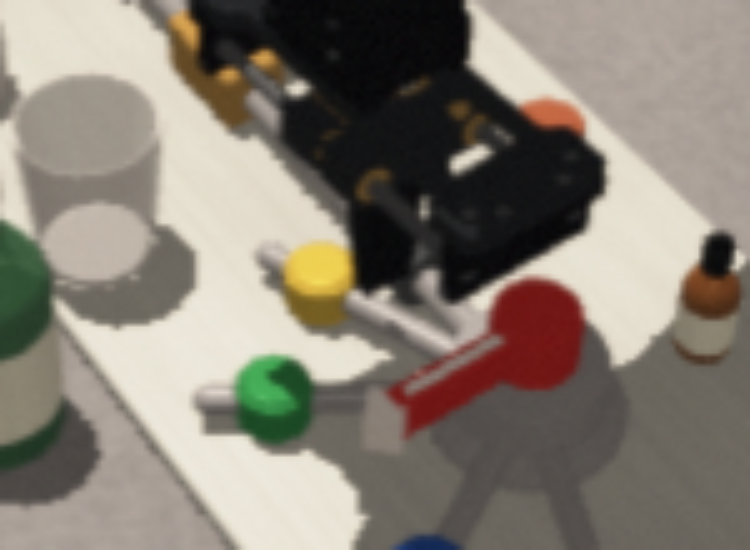

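Call:
step_arm([
  {"claw": 1, "xyz": [0.06, -0.02, -0.4], "roll": 0},
  {"claw": 1, "xyz": [0.06, 0, -0.32], "roll": 0},
  {"claw": 1, "xyz": [0, 0, 0], "roll": 0},
])

```text
time_s: 2.92
eef_pos: [636.6, 142.3, 57.3]
eef_rot: [0.062, 0.998, -0.0, -0.001]
contact_force: [0.2, 0.1, -0.4]
width: 0.5
```

```bash
cat > plan.py <<'E'
from h import *
hub=np.array([570.8,180.2]);o=get_obs();p=o['eef_pos'];q=o['eef_rot'];y=2*np.arctan2(q[1],q[0])-np.pi/2
print(p,'yaw y',y)
r=66
for off in (19,):
  for a in (-.12,0,.12,.24,.3,.36):
    t=hub+r*np.array([np.cos(a),np.sin(a)])+off*np.array([np.sin(a),-np.cos(a)])
    print(off,a,t.round(1),((t-p[:2])/60).round(3),'roll',round(a+np.pi/2-y,3))
E
python3 plan.py
```

```text
[636.58828704 142.32247793  57.32352663] yaw y 1.4460474544385868
19 -0.12 [634.1 153.4] [-0.042  0.185] roll 0.005
19 0 [636.8 161.2] [0.004 0.315] roll 0.125
19 0.12 [638.6 169.2] [0.034 0.449] roll 0.245
19 0.24 [639.4 177.4] [0.047 0.585] roll 0.365
19 0.3 [639.5 181.6] [0.048 0.654] roll 0.425
19 0.36 [639.3 185.7] [0.045 0.722] roll 0.485
```

Call:
step_arm([
  {"claw": 1, "xyz": [0, 0.13, 0], "roll": 0},
  {"claw": 1, "xyz": [0, 0.12, 0], "roll": 0.09},
  {"claw": 1, "xyz": [0.02, 0.12, 0], "roll": 0.09},
  {"claw": 1, "xyz": [0.02, 0.12, 0], "roll": 0.09},
  {"claw": 1, "xyz": [0.01, 0.1, 0], "roll": 0.09},
])

```text
time_s: 3.55
eef_pos: [640.0, 178.3, 59.0]
eef_rot: [-0.119, 0.993, -0.0, 0.001]
contact_force: [-0.5, -1.9, 0.2]
width: 0.5
```

```bash
python3 plan.py
python3 - <<'E'
from h import *
o=get_obs();print(o['contact_force'])
f=grab_frame('scene');x,y=280,180
cv2.imwrite('pics/s3.png',cv2.resize(f[y:y+110,x:x+150,::-1],None,fx=5,fy=5))
a=.24;h=np.array([570.8,180.2])
for a in (.12,.24,.3,.357): print(a,((proj('scene',[[*(h+95*np.array([np.cos(a),np.sin(a)])),67]])-[x,y])*5).round())
print(((proj('scene',[[*h,78]])-[x,y])*5).round())
E
```

```text
[639.99233439 178.32976237  59.0170177 ] yaw y 1.8094070242348979
19 -0.12 [634.1 153.4] [-0.099 -0.415] roll -0.359
19 0 [636.8 161.2] [-0.053 -0.285] roll -0.239
19 0.12 [638.6 169.2] [-0.023 -0.152] roll -0.119
19 0.24 [639.4 177.4] [-0.009 -0.015] roll 0.001
19 0.3 [639.5 181.6] [-0.009  0.054] roll 0.061
19 0.36 [639.3 185.7] [-0.012  0.122] roll 0.121
[-0.49131101 -1.94720182  0.20299331]
0.12 [[311. 378.]]
0.24 [[333. 390.]]
0.3 [[345. 396.]]
0.357 [[357. 401.]]
[[445. 229.]]
```

View pics/s3.png

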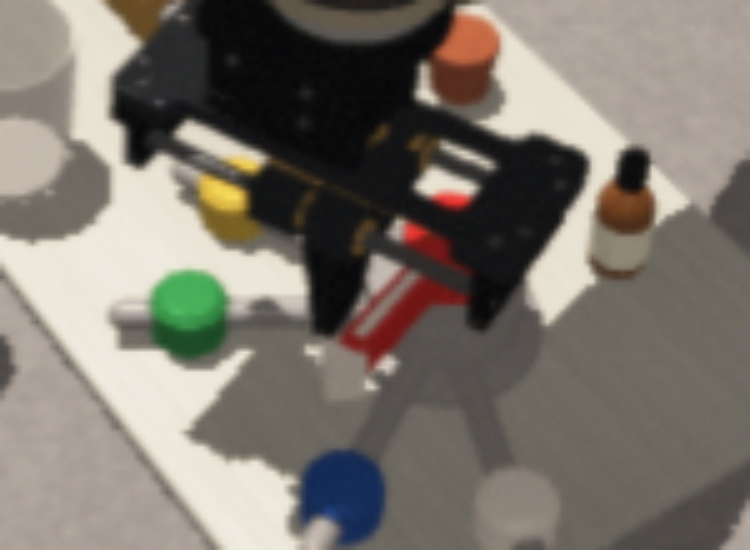

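Call:
step_arm([
  {"claw": 1, "xyz": [0, 0.06, 0], "roll": 0.06},
  {"claw": 1, "xyz": [-0.01, 0.06, 0], "roll": 0.06},
  {"claw": 1, "xyz": [0, 0, 0], "roll": 0},
])

```text
time_s: 3.98
eef_pos: [639.4, 185.3, 58.8]
eef_rot: [-0.176, 0.984, 0.0, 0.001]
contact_force: [-0.4, -0.4, 0.4]
width: 0.9
```

```bash
python3 plan.py|head -1
```

```text
[639.4062414  185.30905625  58.77490342] yaw y 1.924935223262338
```

Call:
step_arm([
  {"claw": 1, "xyz": [0.05, -0.2, 0], "roll": 0},
  {"claw": 1, "xyz": [0.1, -0.3, 0], "roll": 0},
  {"claw": 1, "xyz": [0, -0.1, 0.6], "roll": 0},
  {"claw": 1, "xyz": [-0.2, -0.5, 0.8], "roll": -0.1},
  {"claw": 1, "xyz": [-0.6, -0.7, 0.3], "roll": -0.1},
])

```text
time_s: 4.6
eef_pos: [601.6, 75.1, 162.3]
eef_rot: [-0.076, 0.997, -0.0, 0.002]
contact_force: [1.3, -1.2, 0.0]
width: 0.3
```

Call:
step_arm([
  {"claw": 1, "xyz": [-0.7, -0.7, 0], "roll": -0.18},
  {"claw": 1, "xyz": [-0.7, -0.7, 0], "roll": -0.18},
])

```text
time_s: 4.85
eef_pos: [514.9, -9.4, 160.4]
eef_rot: [0.106, 0.994, -0.0, 0.001]
contact_force: [0.7, -1.4, 0.5]
width: 0.9
```

```bash
python3 plan.py|head -1
python3 - <<'E'
from h import *
f=grab_frame('scene');x,y=280,180
cv2.imwrite('pics/s4.png',cv2.resize(f[y:y+110,x:x+150,::-1],None,fx=5,fy=5))
f=grab_frame('top');cv2.imwrite('pics/t4.png',cv2.resize(f[110:300,170:460,::-1],(797,522),interpolation=cv2.INTER_CUBIC))
E
```

```text
[514.93160661  -9.38579774 160.36620659] yaw y 1.3586757240970773
```

View pics/t4.png

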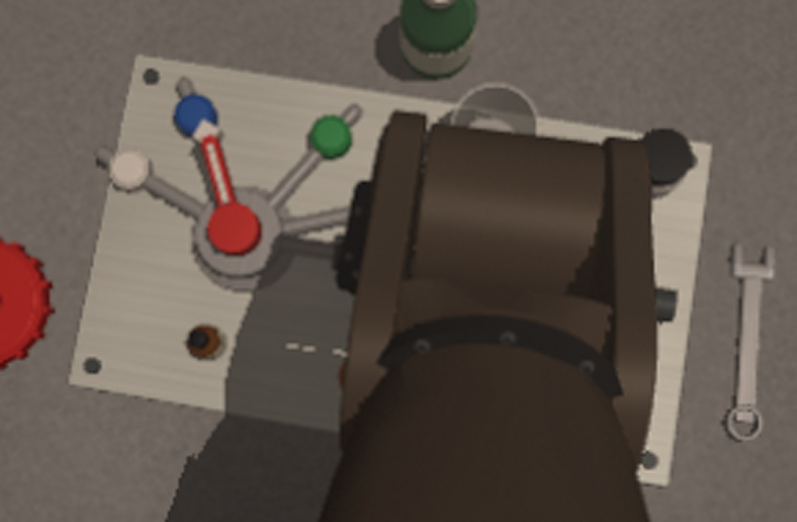

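The pointer now runs from (234,227) to a tip at about (205,128), next to the blue outlet at (196,115). I'll check this numerically and work out the lever positions.

Run:
```python
from h import *
s=290/797
px=lambda L:np.array(L,float)*s+[170,110]
hub=np.array([570.8,180.0])
for n,p,z in (('tip',(205,128),74),('mid',(221,180),78),('blue',(196,115),40)):
    d=ray('top',px([p]),z)[0,:2]-hub;print(n,np.arctan2(d[1],d[0]),np.hypot(*d))
# colour-based centroid of arm beyond hub
f=cv2.imread('pics/t4.png')[:,:,::-1].astype(int)
m=(f[...,0]>120)&(f[...,1]<70)&(f[...,2]<70);m[:,:150]=0;m[:,280:]=0;m[195:]=0
c=cen(m);d=ray('top',px([c]),78)[0,:2]-hub;print('arm',c,np.arctan2(d[1],d[0]),np.hypot(*d))
sil=silhouettes('pointer','top')[0];print(sil['confidence'],cen(sil['pixels']))
sh=np.array([521.8,-74]);p=get_obs()['eef_pos']
for b in (.147,.5,.9,1.2,1.4,1.5708):
    w=b-.187+np.pi; e=np.array([np.cos(w),np.sin(w)]); n=np.array([e[1],-e[0]])  # flank opposite to CCW motion
    for off in (22,35): 
        t=sh+80*e+off*n;print(b,off,t.round(1),((t-p[:2])/60).round(2))
```

```text
tip 0.2845542706931596 88.46259326437664
mid 0.26279361057594186 41.20314307003897
blue 0.35511130623593135 111.93455507677075
arm [np.float64(216.76680672268907), np.float64(163.41806722689077)] 0.25872156324039264 55.61382279414911
0.81 [np.float64(252.08154506437768), np.float64(183.1716738197425)]
0.147 22 [442.7 -48.8] [-1.21 -0.65]
0.147 35 [443.3 -35.8] [-1.2  -0.44]
0.5 22 [438.9 -77.7] [-1.27 -1.13]
0.5 35 [434.9 -65.3] [-1.34 -0.93]
0.9 22 [ 446.9 -109.7] [-1.14 -1.67]
0.9 35 [438.4 -99.9] [-1.28 -1.5 ]
1.2 22 [ 460.8 -130.2] [-0.91 -2.01]
1.2 35 [ 449.8 -123.3] [-1.09 -1.9 ]
1.4 22 [ 473.2 -141.2] [-0.7  -2.19]
1.4 35 [ 461.  -136.7] [-0.9  -2.12]
1.5708 22 [ 485.3 -148.5] [-0.5  -2.32]
1.5708 35 [ 472.5 -146.1] [-0.71 -2.27]
```

Run:
```python
from h import *
x,y=280,180;f=cv2.imread('pics/s4.png');h=np.array([570.8,180.0])
for a,c in ((.26,(0,255,255)),(.36,(255,255,0))):
    e=np.array([np.cos(a),np.sin(a)]);q=((proj('scene',[[*(h+r*e),78] for r in (0,84)])-[x,y])*5+2).astype(int)
    cv2.line(f,q[0].tolist(),q[1].tolist(),c,1)
    b=((proj('scene',[[*(h+115*e),40]])-[x,y])*5+2)[0].astype(int);cv2.circle(f,b.tolist(),4,c,-1)
cv2.imwrite('pics/s5.png',f)
```

```text
(no output)
```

View pics/s5.png

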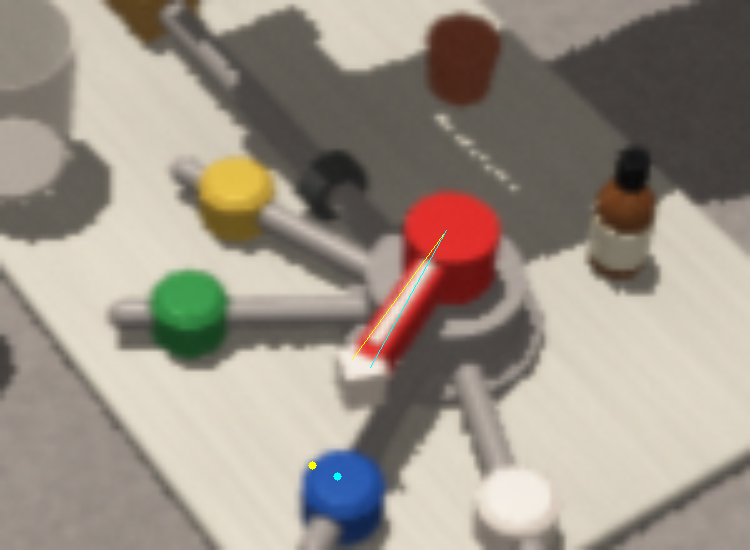

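Call:
step_arm([
  {"claw": 1, "xyz": [0.53, 0.7, 0], "roll": 0.14},
  {"claw": 1, "xyz": [0.53, 0.7, 0], "roll": 0.14},
  {"claw": 1, "xyz": [0.53, 0.7, 0], "roll": 0.14},
  {"claw": 1, "xyz": [0.53, 0.7, 0], "roll": 0.15},
  {"claw": 1, "xyz": [0, 0, -0.6], "roll": 0},
])

```text
time_s: 5.62
eef_pos: [646.9, 164.1, 125.0]
eef_rot: [-0.185, 0.983, 0.0, 0.003]
contact_force: [-0.3, -0.6, -0.7]
width: 0.3
```

Call:
step_arm([
  {"claw": 1, "xyz": [0, 0, -0.6], "roll": 0},
  {"claw": 1, "xyz": [0, 0, -0.4], "roll": 0},
  {"claw": 1, "xyz": [0, 0, -0.1], "roll": 0},
  {"claw": 1, "xyz": [0, 0, 0], "roll": 0},
])

```text
time_s: 6.12
eef_pos: [643.9, 161.0, 58.1]
eef_rot: [-0.182, 0.983, 0.0, 0.0]
contact_force: [0.8, -0.1, 0.6]
width: 0.1
```

```bash
python3 plan.py|head -1
```

```text
[643.91574952 160.98211546  58.14048349] yaw y 1.9363725837065497
```

Call:
step_arm([
  {"claw": 1, "xyz": [-0.03, 0.15, 0], "roll": 0},
  {"claw": 1, "xyz": [-0.03, 0.15, 0], "roll": 0},
  {"claw": 1, "xyz": [-0.03, 0.1, 0], "roll": 0},
  {"claw": 1, "xyz": [-0.02, 0.1, 0], "roll": 0},
  {"claw": 1, "xyz": [0, 0, 0], "roll": 0},
])

```text
time_s: 6.75
eef_pos: [636.7, 191.3, 58.1]
eef_rot: [-0.182, 0.983, 0.0, 0.0]
contact_force: [0.4, -0.4, -0.1]
width: 0.7
```

Call:
step_arm([
  {"claw": 1, "xyz": [0.05, -0.2, 0], "roll": 0},
  {"claw": 1, "xyz": [0.1, -0.3, 0], "roll": 0},
  {"claw": 1, "xyz": [0, -0.2, 0.6], "roll": 0},
  {"claw": 1, "xyz": [-0.2, -0.5, 0.8], "roll": -0.1},
  {"claw": 1, "xyz": [-0.6, -0.7, 0.3], "roll": -0.1},
])

```text
time_s: 7.38
eef_pos: [599.1, 74.9, 162.2]
eef_rot: [-0.081, 0.997, -0.0, 0.002]
contact_force: [0.1, 0.1, -1.3]
width: 0.4
```

Call:
step_arm([
  {"claw": 1, "xyz": [-0.7, -0.7, 0], "roll": -0.18},
  {"claw": 1, "xyz": [-0.7, -0.7, 0], "roll": -0.18},
  {"claw": 1, "xyz": [0, 0, 0], "roll": 0},
])

```text
time_s: 7.75
eef_pos: [511.7, -10.2, 160.5]
eef_rot: [0.1, 0.995, -0.0, -0.0]
contact_force: [-0.2, -0.3, 0.3]
width: 0.3
```

```bash
python3 plan.py|head -1
python3 - <<'E'
from h import *
x,y=280,180;f=grab_frame('scene')
f=cv2.resize(f[y:y+110,x:x+150,::-1],None,fx=5,fy=5);h=np.array([570.8,180.0])
for a,c in ((.36,(255,255,0)),):
    e=np.array([np.cos(a),np.sin(a)]);q=((proj('scene',[[*(h+r*e),78] for r in (0,84)])-[x,y])*5+[6,4]).astype(int)
    cv2.line(f,q[0].tolist(),q[1].tolist(),c,1)
cv2.imwrite('pics/s6.png',f)
f=grab_frame('top');t=cv2.resize(f[110:300,170:460,::-1],(797,522),interpolation=cv2.INTER_CUBIC);cv2.imwrite('pics/t6.png',t)
f=t[:,:,::-1].astype(int)
m=(f[...,0]>120)&(f[...,1]<70)&(f[...,2]<70);m[:,:150]=0;m[:,280:]=0;m[195:]=0
s=290/797
c=cen(m);d=ray('top',[np.array(c)*s+[170,110]],78)[0,:2]-h;print('arm',c,np.arctan2(d[1],d[0]),np.hypot(*d))
E
```

```text
[511.74710817 -10.23962823 160.46473941] yaw y 1.3697947274191984
arm [np.float64(211.54545454545453), np.float64(164.52771618625277)] 0.33690098772089594 56.109319181205464
```

View pics/s6.png

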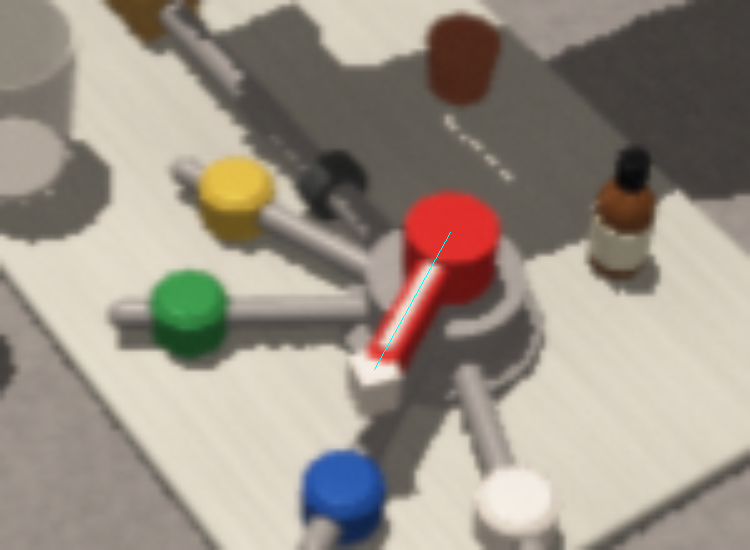

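The pointer matches the 0.36 rad line to blue: the cyan overlay lies on the stripe, and the top view gives 0.34 against 0.355. Next is the lever.

Call:
step_arm([
  {"claw": 1, "xyz": [-0.6, -0.1, 0], "roll": 0},
  {"claw": 1, "xyz": [-0.53, -0.1, -0.5], "roll": 0},
  {"claw": 1, "xyz": [0, 0, -0.7], "roll": 0},
  {"claw": 1, "xyz": [0, 0, -0.4], "roll": 0},
  {"claw": 1, "xyz": [0, 0, 0], "roll": 0},
])

```text
time_s: 8.48
eef_pos: [446.1, -18.8, 62.7]
eef_rot: [0.096, 0.995, 0.0, -0.001]
contact_force: [-0.3, -0.6, -0.1]
width: 0.4
```

```bash
cat > lev.py <<'E'
from h import *
o=get_obs();p=o['eef_pos'];q=o['eef_rot'];print(p,o['contact_force'],2*np.arctan2(q[1],q[0])-np.pi/2)
sh=np.array([521.8,-74]);l=p[:2]
for b in (.15,.3,.45,.6,.75,.9,1.05,1.2,1.35,1.45,1.5,1.5708):
    w=b-.187+np.pi; e=np.array([np.cos(w),np.sin(w)]); n=np.array([e[1],-e[0]])*-1
    if n@[0,1]<0 and b<.5: n=-n
    n=np.array([np.cos(b-.187+np.pi/2),np.sin(b-.187+np.pi/2)])
    t=sh+80*e+(10+6*np.cos(b)+10*np.sin(b))*n
    print(b,t.round(1),'step',((t-l)/60).round(2),'from now',((t-p[:2])/60).round(2));l=t
E
python3 lev.py
```

```text
[446.11566008 -18.80688239  62.66285474] [-0.30628228 -0.64230442 -0.12776685] 1.377562421785548
0.15 [442.5 -53.6] step [-0.06 -0.58] from now [-0.06 -0.58]
0.3 [440.2 -64.5] step [-0.04 -0.18] from now [-0.1  -0.76]
0.45 [439.4 -75.7] step [-0.01 -0.19] from now [-0.11 -0.95]
0.6 [440.3 -87.2] step [ 0.01 -0.19] from now [-0.1  -1.14]
0.75 [442.8 -98.8] step [ 0.04 -0.19] from now [-0.05 -1.33]
0.9 [ 447.2 -110. ] step [ 0.07 -0.19] from now [ 0.02 -1.52]
1.05 [ 453.3 -120.7] step [ 0.1  -0.18] from now [ 0.12 -1.7 ]
1.2 [ 461.2 -130.5] step [ 0.13 -0.16] from now [ 0.25 -1.86]
1.35 [ 470.7 -139.1] step [ 0.16 -0.14] from now [ 0.41 -2.  ]
1.45 [ 477.9 -144. ] step [ 0.12 -0.08] from now [ 0.53 -2.09]
1.5 [ 481.7 -146.2] step [ 0.06 -0.04] from now [ 0.59 -2.12]
1.5708 [ 487.3 -148.9] step [ 0.09 -0.05] from now [ 0.69 -2.17]
```

Call:
step_arm([
  {"claw": 1, "xyz": [-0.06, -0.5, -0.04], "roll": 0},
  {"claw": 1, "xyz": [-0.04, -0.26, 0], "roll": 0},
  {"claw": 1, "xyz": [-0.01, -0.19, 0], "roll": 0},
  {"claw": 1, "xyz": [0.01, -0.19, 0], "roll": 0},
  {"claw": 1, "xyz": [0.04, -0.19, 0], "roll": 0},
])

```text
time_s: 9.1
eef_pos: [442.6, -99.5, 61.8]
eef_rot: [0.097, 0.995, 0.0, 0.0]
contact_force: [0.4, -0.1, -0.6]
width: 0.6
```

Call:
step_arm([
  {"claw": 1, "xyz": [0.07, -0.19, 0], "roll": 0},
  {"claw": 1, "xyz": [0.1, -0.18, 0], "roll": 0},
  {"claw": 1, "xyz": [0.13, -0.16, 0], "roll": 0},
  {"claw": 1, "xyz": [0.16, -0.14, 0], "roll": 0},
])

```text
time_s: 9.6
eef_pos: [470.6, -139.8, 61.5]
eef_rot: [0.097, 0.995, 0.0, 0.0]
contact_force: [0.2, 0.1, -0.0]
width: 0.9
```

```bash
python3 lev.py | sed -n '1p;9,13p'
```

```text
[ 470.62635127 -139.75939274   61.5329421 ] [ 0.17206941  0.09627459 -0.00174665] 1.3758260576405132
1.2 [ 461.2 -130.5] step [ 0.13 -0.16] from now [-0.16  0.15]
1.35 [ 470.7 -139.1] step [ 0.16 -0.14] from now [0.   0.01]
1.45 [ 477.9 -144. ] step [ 0.12 -0.08] from now [ 0.12 -0.07]
1.5 [ 481.7 -146.2] step [ 0.06 -0.04] from now [ 0.18 -0.11]
1.5708 [ 487.3 -148.9] step [ 0.09 -0.05] from now [ 0.28 -0.15]
```

Run:
```python
from h import *
f=grab_frame('scene');x,y=230,115
cv2.imwrite('pics/s7.png',cv2.resize(f[y:y+110,x:x+150,::-1],None,fx=5,fy=5))
```

```text
(no output)
```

View pics/s7.png

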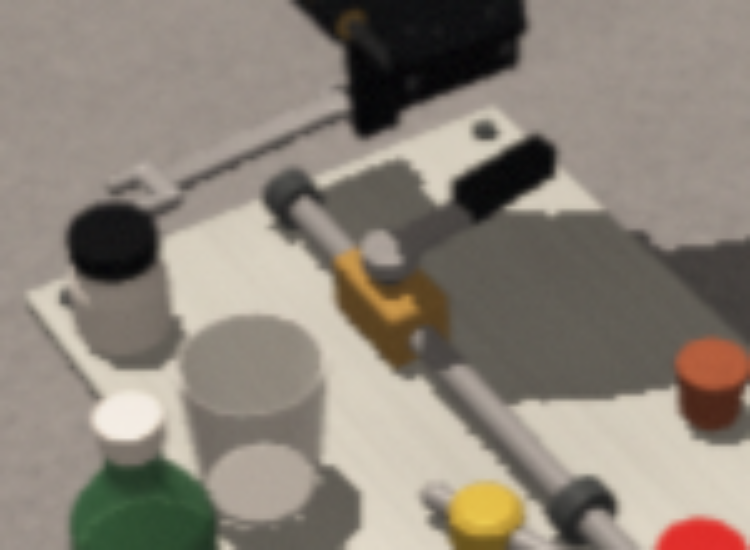

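Run:
```python
from h import *
p=get_obs()['eef_pos']
P=lambda X:((proj('scene',[X])-[230,115])*5+2)[0].round()
for dz in (0,10,20,30): print(dz,P(p+[0,0,dz]))
print('lever end',P([416,-71,79]),P([416,-71,57]),'sohub',P([521.8,-74,80]))
for n in('shutoff',):
    for c in('scene',):
        r=silhouettes(n,c)[0];print(r['confidence'],(np.array(cen(r['pixels']))-[230,115])*5)
```

```text
0 [372. 153.]
10 [371. 138.]
20 [371. 123.]
30 [370. 108.]
lever end [540. 141.] [539. 174.] sohub [386. 228.]
0.62 [457.46049661 203.81489842]
```

The lever has not moved: its end is still at about (550,150). The fingertip shows at (370,135), roughly 15–20 mm above the nominal TCP, so it passed over the grip. I'll go back and repeat the sweep lower.

Call:
step_arm([
  {"claw": 1, "xyz": [0, 0, 0.5], "roll": 0},
  {"claw": 1, "xyz": [-0.15, 0.7, 0.1], "roll": 0},
  {"claw": 1, "xyz": [-0.15, 0.7, 0], "roll": 0},
  {"claw": 1, "xyz": [-0.1, 0.63, -0.1], "roll": 0},
  {"claw": 1, "xyz": [0, 0, -0.5], "roll": 0},
])

```text
time_s: 10.32
eef_pos: [446.1, -15.3, 62.3]
eef_rot: [0.096, 0.995, -0.0, 0.001]
contact_force: [0.9, -1.0, -1.6]
width: 0.5
```

Call:
step_arm([
  {"claw": 1, "xyz": [0, 0, -0.2], "roll": 0},
  {"claw": 1, "xyz": [0, 0, -0.1], "roll": 0},
  {"claw": 1, "xyz": [0, 0, 0], "roll": 0},
])

```text
time_s: 10.7
eef_pos: [446.0, -17.7, 43.6]
eef_rot: [0.098, 0.995, 0.0, -0.0]
contact_force: [0.6, 0.3, -0.1]
width: 0.1
```

```bash
python3 lev.py
```

```text
[446.01379525 -17.68778     43.55185262] [ 0.57802976  0.29155509 -0.09819541] 1.3752367482513637
0.15 [442.5 -53.6] step [-0.06 -0.6 ] from now [-0.06 -0.6 ]
0.3 [440.2 -64.5] step [-0.04 -0.18] from now [-0.1  -0.78]
0.45 [439.4 -75.7] step [-0.01 -0.19] from now [-0.11 -0.97]
0.6 [440.3 -87.2] step [ 0.01 -0.19] from now [-0.1  -1.16]
0.75 [442.8 -98.8] step [ 0.04 -0.19] from now [-0.05 -1.35]
0.9 [ 447.2 -110. ] step [ 0.07 -0.19] from now [ 0.02 -1.54]
1.05 [ 453.3 -120.7] step [ 0.1  -0.18] from now [ 0.12 -1.72]
1.2 [ 461.2 -130.5] step [ 0.13 -0.16] from now [ 0.25 -1.88]
1.35 [ 470.7 -139.1] step [ 0.16 -0.14] from now [ 0.41 -2.02]
1.45 [ 477.9 -144. ] step [ 0.12 -0.08] from now [ 0.53 -2.1 ]
1.5 [ 481.7 -146.2] step [ 0.06 -0.04] from now [ 0.59 -2.14]
1.5708 [ 487.3 -148.9] step [ 0.09 -0.05] from now [ 0.69 -2.19]
```

Push a little first, then check that the contact is real.

Call:
step_arm([
  {"claw": 1, "xyz": [-0.06, -0.5, 0], "roll": 0},
  {"claw": 1, "xyz": [-0.04, -0.27, 0], "roll": 0},
  {"claw": 1, "xyz": [-0.01, -0.1, 0], "roll": 0},
])

```text
time_s: 11.08
eef_pos: [439.6, -70.4, 44.0]
eef_rot: [0.098, 0.995, 0.0, 0.0]
contact_force: [1.3, 3.3, 1.8]
width: 0.6
```

Run:
```python
from h import *
o=get_obs();print(o['eef_pos'],o['contact_force'])
f=grab_frame('scene');x,y=230,115
cv2.imwrite('pics/s8.png',cv2.resize(f[y:y+110,x:x+150,::-1],None,fx=5,fy=5))
```

```text
[439.59225291 -70.36300657  43.97445617] [1.31295722 3.31004312 1.81921439]
```

View pics/s8.png

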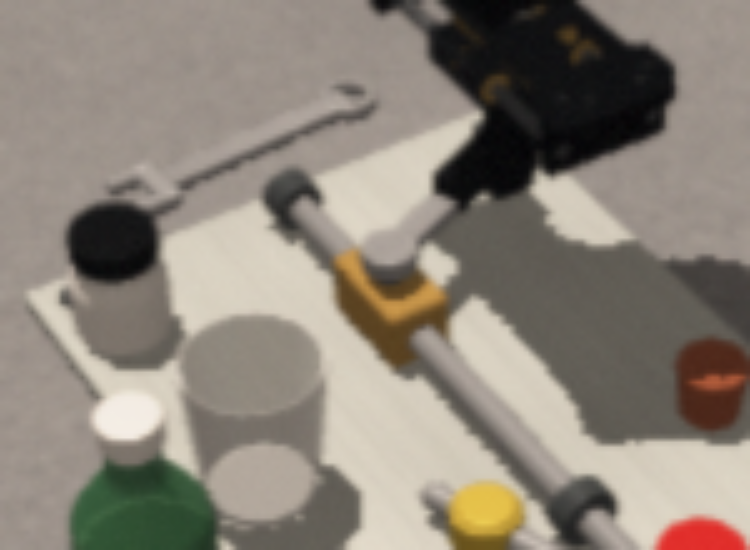

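Contact confirmed: the reading is 3.3 N and the lever has turned. Continuing.

Call:
step_arm([
  {"claw": 1, "xyz": [0, -0.14, 0], "roll": 0},
  {"claw": 1, "xyz": [0.01, -0.14, 0], "roll": 0},
  {"claw": 1, "xyz": [0.04, -0.19, 0], "roll": 0},
  {"claw": 1, "xyz": [0.07, -0.19, 0], "roll": 0},
  {"claw": 1, "xyz": [0.1, -0.18, 0], "roll": 0},
])

```text
time_s: 11.75
eef_pos: [452.7, -120.7, 43.5]
eef_rot: [0.097, 0.995, 0.0, -0.0]
contact_force: [0.2, 4.0, -0.4]
width: 0.4
```

Call:
step_arm([
  {"claw": 1, "xyz": [0.13, -0.16, 0], "roll": 0},
  {"claw": 1, "xyz": [0.16, -0.14, 0], "roll": 0},
  {"claw": 1, "xyz": [0.12, -0.08, 0], "roll": 0},
  {"claw": 1, "xyz": [0.06, -0.04, 0], "roll": 0},
  {"claw": 1, "xyz": [0, 0, 0], "roll": 0},
])

```text
time_s: 12.38
eef_pos: [481.2, -145.4, 43.6]
eef_rot: [0.097, 0.995, -0.0, 0.0]
contact_force: [0.1, -0.3, -0.4]
width: -0.0
```

```bash
python3 lev.py | sed -n '1p;10,13p'
python3 - <<'E'
from h import *
f=grab_frame('scene');x,y=230,115
cv2.imwrite('pics/s9.png',cv2.resize(f[y:y+110,x:x+150,::-1],None,fx=5,fy=5))
E
```

```text
[ 481.23528083 -145.35276611   43.57957761] [ 0.06035903 -0.31586187 -0.41249529] 1.3761449451953194
1.35 [ 470.7 -139.1] step [ 0.16 -0.14] from now [-0.18  0.1 ]
1.45 [ 477.9 -144. ] step [ 0.12 -0.08] from now [-0.06  0.02]
1.5 [ 481.7 -146.2] step [ 0.06 -0.04] from now [ 0.01 -0.01]
1.5708 [ 487.3 -148.9] step [ 0.09 -0.05] from now [ 0.1  -0.06]
```

View pics/s9.png

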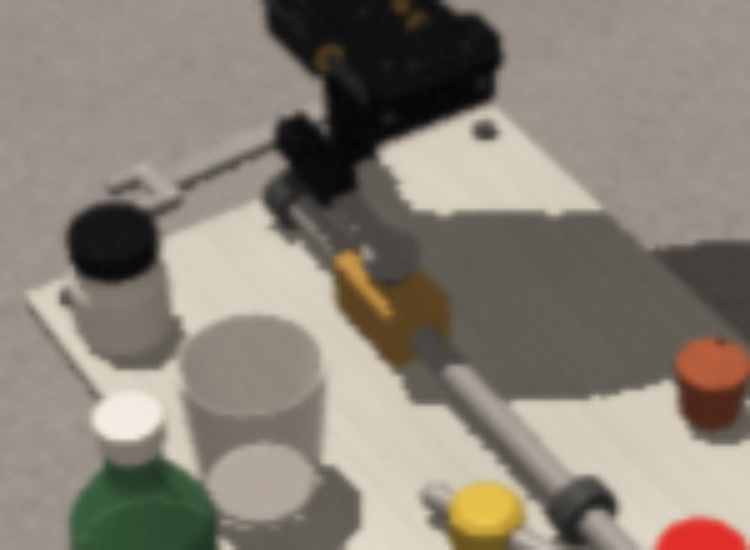

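The lever is almost along the pipe. I'll push in small steps until the stop shows in the force.

Call:
step_arm([
  {"claw": 1, "xyz": [0.06, -0.03, 0], "roll": 0},
  {"claw": 1, "xyz": [0.04, -0.02, 0], "roll": 0},
])

```text
time_s: 12.68
eef_pos: [484.8, -147.0, 43.4]
eef_rot: [0.097, 0.995, 0.001, -0.002]
contact_force: [-14.8, 8.0, 12.5]
width: 0.5
```

Call:
step_arm([
  {"claw": 1, "xyz": [0.04, -0.01, 0], "roll": 0},
])

```text
time_s: 12.8
eef_pos: [484.9, -147.0, 43.4]
eef_rot: [0.097, 0.995, 0.001, -0.005]
contact_force: [-27.7, 4.4, 21.0]
width: 0.3
```

Call:
step_arm([
  {"claw": 1, "xyz": [0.04, -0.01, 0], "roll": 0},
])

```text
time_s: 12.92
eef_pos: [485.0, -147.0, 43.3]
eef_rot: [0.097, 0.995, 0.002, -0.007]
contact_force: [-38.5, 4.3, 29.4]
width: 0.4
```

Stop reached: the position holds while the force rises. Backing off.

Call:
step_arm([
  {"claw": 1, "xyz": [-0.15, 0.03, 0], "roll": 0},
  {"claw": 1, "xyz": [-0.4, 0.1, 0], "roll": 0},
  {"claw": 1, "xyz": [-0.2, 0.1, 0.5], "roll": 0},
  {"claw": 1, "xyz": [0, 0.3, 0.8], "roll": 0},
  {"claw": 1, "xyz": [0, 0.6, 0.8], "roll": 0},
])

```text
time_s: 13.55
eef_pos: [447.0, -81.7, 171.1]
eef_rot: [0.098, 0.995, -0.0, 0.001]
contact_force: [1.3, 0.1, -0.2]
width: 0.1
```

Call:
step_arm([
  {"claw": 1, "xyz": [0, 0.9, 0.3], "roll": 0},
  {"claw": 1, "xyz": [0, 0.9, 0.3], "roll": 0},
  {"claw": 1, "xyz": [0, 0.9, 0.3], "roll": 0},
  {"claw": 1, "xyz": [0, 0.9, 0.3], "roll": 0},
  {"claw": 1, "xyz": [0, 0.9, 0.3], "roll": 0},
])

```text
time_s: 14.18
eef_pos: [446.7, 190.4, 260.6]
eef_rot: [0.097, 0.995, 0.0, 0.001]
contact_force: [1.6, -0.6, 0.6]
width: 0.4
```

Call:
step_arm([
  {"claw": 1, "xyz": [0, 0.9, 0], "roll": 0},
  {"claw": 1, "xyz": [0, 0.9, 0], "roll": 0},
  {"claw": 1, "xyz": [0, 0.9, 0], "roll": 0},
  {"claw": 1, "xyz": [0, 0.9, 0], "roll": 0},
  {"claw": 1, "xyz": [0, 0, 0], "roll": 0},
])

```text
time_s: 14.8
eef_pos: [446.3, 407.5, 258.9]
eef_rot: [0.096, 0.995, 0.0, 0.0]
contact_force: [0.1, -0.5, 0.1]
width: 0.2
```

Run:
```python
from h import *
o=get_obs();print(o['eef_pos'],o['contact_force'],o['time_s'])
f=grab_frame('top');t=cv2.resize(f[110:300,170:460,::-1],(797,522),interpolation=cv2.INTER_CUBIC);cv2.imwrite('pics/t10.png',t)
```

```text
[446.25168299 407.47448399 258.93653711] [ 0.14992508 -0.53471632  0.13015631] 14.8
```

View pics/t10.png

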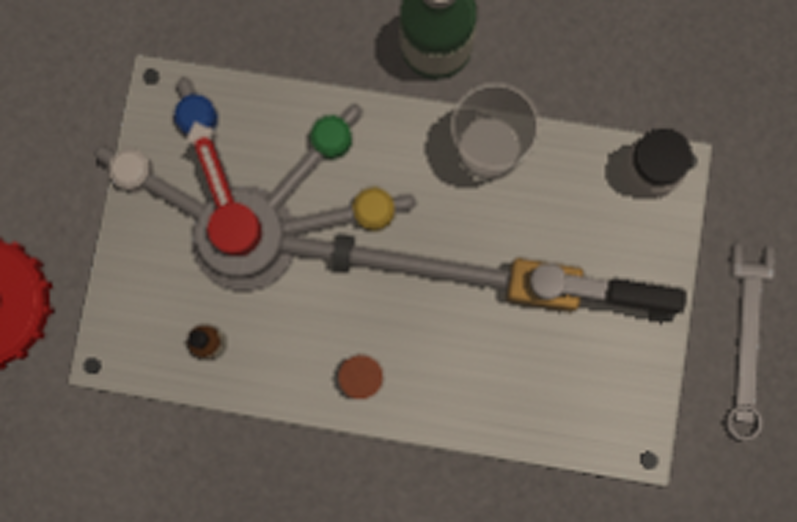

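The lever lies along the pipe from (548,280) to (685,298). The pointer ends at (198,130), against blue at (196,115). All the bystanders are at the same pixels as before.

```bash
python3 -c "
from workcell import *
print(finish_job())"
```

```text
the job is handed in; nothing more can be done
None
```

I turned the pointer to the blue outlet with a closed fingertip, then pushed the shut-off lever open to its stop. I backed the arm clear and handed the job in at about 15 s.

**Last checks**
- **Pointer:** I measured it at about 0.34 rad (world) from the top view after the second push, against about 0.355 for blue. That is roughly 2 mm off, against the 13 mm allowed. The last picture agrees by eye.
- **Lever:** it lies along the pipe in the last picture. At the stop the position held while the force rose to about 49 N in total, at the fingertip. That is under the 120 N wrist limit but above the 40 N limit, which I took to cover only the arm and gripper body.
- **Loose things:** none visibly moved between the first and last top pictures.
- **Pointer seating:** I did not measure the tip height; it looked seated in the scene view after the second push.

**What went wrong on the way**
- **First pointer push:** it stopped about 0.09 rad short, so I pushed again.
- **First lever sweep:** it passed over the grip without touching it, because the fingertip sits about 15–20 mm higher than I had assumed. I repeated it about 18 mm lower.

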